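Bring the ratchet-propped log board down to its writing slope

ROBOT

A 6-joint arm with a two-finger parallel gripper is mounted at the origin on a cart in front of the work surface, level with it; the furniture and walls round the work are solid. World frame = base frame: x ahead of the robot, y to its left, z up, the work surface at z = 0. Lengths are in mm, angles in rad, forces in N, time in s.
With the tool pointing down it reaches from about 250 to 775 mm from the base axis. Payload 4 kg.
Tool frame: the origin (TCP) lies midway between the tips of the shut fingers; the grasp point (between the pads) lies 19 mm behind it (robot.grip_point_offset is the distance from the TCP to the grasp point, in mm); z points along the fingers, y is the line along which they close (so a half turn about z gives the same grasp; the last joint's range is limited). The gripper opens to 85 mm and grips with 20 to 120 N. Pads are 22 mm wide; open, the fingers measure 114 mm over their backs; the gripper's body (76 mm by 85 mm) begins 54 mm behind the grasp point. The pads swing forward as they close: fully open they stand 13 mm farther back than shut.
Start: joints at [1.231, 0.087, 1.371, -0, 1.684, -0.103], TCP at [129.034, 534.666, 231.341] pointing down, gripper open.
Joint ranges: [-3.1, 3.1], [-0.76, 2.03], [0.27, 2.55], [-1.08, 4.22], [0.17, 2.65], [-2.57, 2.57]. Speed limits (rad/s): [2.79, 2.79, 3.14, 3.14, 3.14, 3.14].

INTERFACE

Orientations are given as a unit quaternion [x, y, z, w].
In Python, from plant import robot, snapshot, order gives the robot as it stands.
- The arm moves only by the tool carry_out, never from a script. Its argument "motion" is a list of rows, each an object with "translation": the shift along the tool's x, y, z in m, a list of three; "turn": the turn, a rotation vector about the tool's x, y, z in rad, a list of three; "gripper": the opening, from -1 (shut) to 1 (fully open). A call has 1 to 5 rows; each row is the pose to reach, as a shift and turn from the pose commanded when the call began, along the tool's axes at that moment; what a row does not reach only later rows make up. A row lasts 1/10 s, in which the tool goes at most 50 mm and 8.59 degrees, less where a joint would pass 70% of its speed; a pose out of reach is approached as far as the arm can. A call with a gripper value outside its range is refused whole. The fingers move at their own pace and stop on an object; "squeeze" is the grip in N (left out, the last holds). Time passes only in rows, so rows that repeat a pose let the fingers close. It gives the time, the measured TCP pose, the force, the opening and the grip force at its end, in the units of the state.
- robot.sense(): the state, without advancing time (a new reading comes with each control period).
- snapshot(name): name is "scene" or "top" or "wrist"; returns a dict with "pixels" (384x512x3 uint8, blue, green, red), "z_map" (384x512 float32, mm along the optical axis (not along the pixel's ray), 0 where there is no reading), "fx", "fy", "cx", "cy" (pixels), "k1" (the pictures are not rectified: a ray, as slopes to the right and down, at radius r is drawn at 1 + k1 r^2 times it, then the intrinsics apply), "origin" and "rotation" of the camera in the world. Camera axes: x right, y up, looking along -z (the intrinsics and any distortion apply to the point x, -y, -z); pixel columns grow to the right and rows downward; lengths in mm; the calibration is good to about 2 mm. A picture is of the moment at which its call begins.
- order.finish_job(): hands the job in; it is judged then, once.
The state is a dict: "time_s": time; "joints": joint angles; "joint_velocities": joint speeds; "joint_efforts": joint torques, N m; "position": TCP position; "eef_rot": TCP orientation; "ft_force": force on the tool from outside, world axes, zero at the start; "moment": the same for the moment, N m; "gripper_width": opening from 0.0 (shut) to 1.0 (fully open); "gripper_force": force on a finger pad.
Only numpy, scipy, OpenCV 4.12 (cv2) and the standard library are available. Lean on these libraries where they do the work, as an engineer would, in place of code of your own. Each camera call takes 0.05 s, during which the arm holds its last target. There are 200 camera calls.

TASK

The tilting log board has been left at a steep reading slope, and its ratchet only clicks upward: take it by the grab bar, raise it past the top notch until it comes up against its stop and the pawl trips out, then lower it all the way down onto its rests so that the pawl engages again. Then raise it to the second notch from the bottom, ease it down until it sits on the pawl, and let go. Be gentle: do not force the ratchet or its stop, do not let the board drop, and leave the things standing beside it alone.

Things in the scene. Friction and masses are not known exactly. Their poses are not given: they have to be found in the camera images.
- stand: Fixed stand of the tilting log board: white base plate 245 x 305 x 8 mm (along its x, y, z) that reaches from 30 mm in front of its origin to 215 mm behind it. Origin: on the worktop, straight below the middle of the board's hinge line, which runs along y 36 mm up. x points from the hinge (near the robot) to the rear, y to the left, z up. Two rubber-tipped rests hold the board at its lowest.
- tilt (a joint): Angle of the board above level, rad; grows as its free rear edge rises. 0.140 lying on the rests; it sits in the notches, from the bottom, at 0.280, 0.419, 0.558, 0.698, 0.831; starts in the third. With the pawl in it rises freely and cannot sink past a notch; a notch is caught once passed by 0.02 rad. With the pawl out it sinks under its weight if not held.
- trip_mid (a point): Middle of the slot (fixed to the stand) at the top of the toothed quadrant, right of the board, 80 mm from the hinge. A stud clamped there by hand flips the red over-centre pawl out when the board is raised past the top notch; 0.055 rad (13 mm at the bar) later the board meets a firm stop. That stop lies anywhere from 0.94 to 1.29 rad, new each time and not measured: feel for it.
- reset_stud (a point): Steel stud at the foot of the quadrant, fixed to the stand, 100 mm from the hinge: it flips the pawl in again as the board is lowered through 0.18 rad, shortly above the rests. The quadrant (grey plate, radius 100 mm, steel teeth for five notches) with its pawl stands 131 to 158 mm to the right of the stand's middle.
- bar_mid (a point): Middle of the steel grab bar: round, 10 mm thick, 120 mm long (along the stand's y), 245 mm from the hinge line in the board's plane, 35 mm clear of the board's rear edge; an arm at each end joins it to the board. It may turn between the fingers. Board: white, 200 x 246 x 10 mm, about 0.6 kg; about 3 N holds the bar up. Bar 70 mm above the worktop at the lowest, 270 mm at the highest stop.
- timer_mid (a point): Middle of the white bench timer (62 x 66 x 18 mm) lying to the right of the stand; leave it alone.
- cup_mid (a point): Middle of the specimen cup with the yellow lid (66 mm across, 70 mm tall) to the right of the stand; leave it alone.
- pen_mid (a point): Middle of the blue pen (142 x 10 x 11 mm) lying to the right of the stand; leave it alone.

How it is judged (in metres and radians):
On the way, in this order (a step that is already met when the one before it is completed fails the run):
1. the board is raised past its top notch (value of joint tilt above 0.87 rad), for 0.05 s.
2. with the pawl tripped, the board is lowered fully onto its rests (value of joint tilt below 0.16 rad), for 0.2 s.
At the end, for the whole second after the job is handed in: The board rests on the pawl in the second notch from the bottom (board angle 0.395 to 0.445 rad), still, with nothing touching it (value of joint tilt between 0.395 and 0.445 rad and velocity of joint tilt between -0.05 and 0.05 rad/s).
It fails at once if the ratchet or its stop is forced or jolted (more than 60 N between the board with its pawl and the stand) (contact force between board and stand above 60 N).
It fails at once if the board is let drop (falls faster than 1.2 rad/s) (velocity of joint tilt below -1.2 rad/s).
It fails at once if the timer, the cup or the pen is pushed away (more than 15 mm) (distance of any of timer_mid, cup_mid, pen_mid from where it was at the start of the episode above 0.015 m).
It also fails if it takes over 58 s, if anything falls off the work surface, if the arm or the gripper's body presses on something with over 40 N, if the wrist force passes 120 N, or if a joint passes its speed limit or range.

## Working session

There is one attempt and no reset: what is moved stays moved. The work goes in short steps, Python scripts to look and compute and a tool call to move; the robot and the scene stay as the last step left them, time stands still between calls to the robot, and variables do not carry over. Pictures are saved under pics/ and viewed, at most 10 in all, crops included, and the job is handed in when it is done.

Besides the shell and the picture viewer there is one more tool, called as name([rows], argument=value, ...), one row to a line, values as JSON. carry_out: Moves the arm, as the interface text tells. Its arguments: {"type":"object","properties":{"motion":{"type":"array"},"squeeze":{"type":"number"}},"required":["motion"]}

```bash
mkdir -p pics; ls; cat > h.py <<'E'
import numpy as np, cv2
from plant import robot, snapshot, order
from scipy.spatial.transform import Rotation as R
def cloud(s):
    z=s["z_map"]; h,w=z.shape
    u,v=np.meshgrid(np.arange(w),np.arange(h))
    xd=(u-s["cx"])/s["fx"]; yd=(v-s["cy"])/s["fy"]
    x,y=xd.copy(),yd.copy()
    for _ in range(8):
        f=1+s["k1"]*(x*x+y*y); x,y=xd/f,yd/f
    P=np.stack([x*z,-y*z,-z],-1)
    return P@np.array(s["rotation"]).T+np.array(s["origin"]), z>0
E
python3 - <<'E'
from h import *
for n in ("scene","top"):
    s=snapshot(n); cv2.imwrite(f"pics/{n}0.png",s["pixels"]); P,m=cloud(s); np.savez(f"{n}0.npz",P=P,m=m,px=s["pixels"])
    print(n,s["origin"],s["fx"],s["k1"])
print(robot.sense())
E
```

```text
picsTraceback (most recent call last):
  File "<stdin>", line 3, in <module>
  File "h.py", line 12, in cloud
    return P@np.array(s["rotation"]).T+np.array(s["origin"]), z>0
           ~^~~~~~~~~~~~~~~~~~~~~~~~~~
ValueError: matmul: Input operand 1 has a mismatch in its core dimension 0, with gufunc signature (n?,k),(k,m?)->(n?,m?) (size 4 is different from 3)
```

View pics/scene0.png

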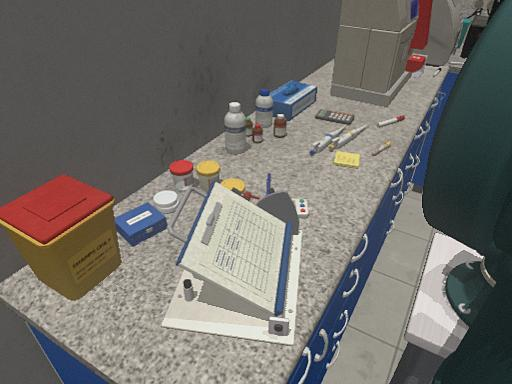

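The scene view shows the board at the middle (rows 185–310), its grab bar at about (180, 215), and the quadrant at (280, 210). The camera rotation is a quaternion, so I'll fix that in the helper.

```bash
sed -i 's/np.array(s\["rotation"\]).T/R.from_quat(s["rotation"]).as_matrix().T/' h.py
python3 - <<'E'
from h import *
for n in ("scene","top"):
    s=snapshot(n); cv2.imwrite(f"pics/{n}0.png",s["pixels"]); P,m=cloud(s); np.savez(f"{n}0.npz",P=P,m=m,px=s["pixels"])
    print(n,s["origin"],s["fx"],s["k1"])
    # table check
    print(np.median(P[m][:,2]))
print(robot.sense())
E
```

```text
scene [193.40109101 642.96690267 594.28739729] 364.86233208188884 -0.014149068679872857
67.68573318915378
top [338.04556146  36.85013916 970.22070323] 369.98833868036064 -0.014813979117633757
-0.6985000028903983
{'time_s': 0.15, 'joints': array([ 1.23089582e+00,  8.78493757e-02,  1.37191083e+00, -5.16422892e-06,
        1.68360121e+00, -1.03110302e-01]), 'joint_velocities': array([ 0.00040592, -0.00091541, -0.00415911,  0.00039731, -0.00137086,
       -0.00079023]), 'joint_efforts': array([ 1.34635160e-03, -3.52371347e+01, -3.13678837e+01, -8.47003867e-05,
        8.08088807e-03, -5.43271327e-06]), 'position': array([128.90578438, 534.29131359, 230.37105521]), 'eef_rot': array([ 1.18118937e-01,  9.92999061e-01, -8.63337357e-04, -1.91793902e-04]), 'ft_force': array([ 0.07375861, -0.56906447, -0.4958284 ]), 'moment': array([-0.01077868, -0.0388528 ,  0.01597268]), 'gripper_force': 0.0, 'gripper_width': 0.9950319581434781}
```

View pics/top0.png

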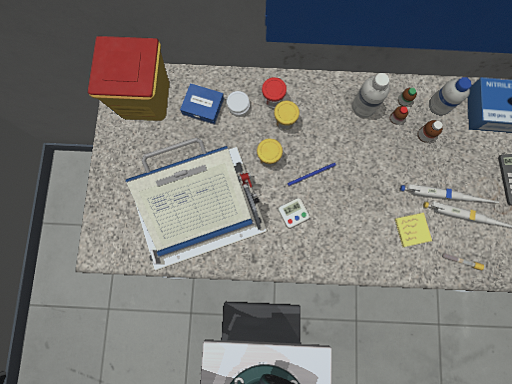

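The top view shows the grab bar at about (172, 150), the board at (192, 200), the quadrant at (250, 195), the cup at (270, 151), the pen at (312, 174) and the timer at (293, 213).

```bash
python3 - <<'E'
from h import *
d={n:np.load(n+"0.npz") for n in("top","scene")}
P,m=d["top"]["P"],d["top"]["m"]
# board plane
q=np.zeros(m.shape,np.uint8); cv2.fillPoly(q,[np.array([[145,195],[230,170],[245,218],[165,240]])],1)
A=P[(q>0)&m]
for _ in range(5):
    c=A.mean(0); n=np.linalg.svd(A-c,full_matrices=False)[2][2]; n*=np.sign(n[2]); A=A[abs((A-c)@n)<4]
print("plane",c,n,"tilt",np.arccos(n[2]),"len",len(A)); yaw=np.arctan2(-n[1],-n[0]); print("yaw",yaw)
ex=np.array([np.cos(yaw),np.sin(yaw),0]); ey=np.array([-ex[1],ex[0],0])
for k in d:
    P,m=d[k]["P"],d[k]["m"]
    B=P[m&(P[...,2]>140)&(P[...,2]<185)]
    B=B[((B-c)@ex>75)&((B-c)@ex<190)&(abs((B-c)@ey)<110)]
    print(k,len(B)); X=(B-c)@ex; Y=(B-c)@ey
    sel=X>np.percentile(X,95)-12
    for lo in range(-100,100,20):
        t=(Y>=lo)&(Y<lo+20)
        if t.any(): print(lo,t.sum(),X[t].min().round(),np.median(X[t]).round(1),X[t].max().round(),np.median(B[t,2]).round(1),B[t,2].max().round(1))
P,m=d["top"]["P"],d["top"]["m"]
for nm,(u,v) in dict(a=(156,265),b=(262,230),cup=(270,151),pen=(312,174),timer=(293,213),bar=(172,152)).items(): print(nm,P[v,u])
print("up axis:",ex,ey)
E
```

```text
plane [472.92418306 185.66401525  90.13728743] [-0.48834218 -0.19852117  0.8497713 ] tilt 0.5552450211150881 len 4326
yaw 0.38611493544699554
top 1209
-100 77 77.0 90.5 102.0 144.6 151.2
-80 102 78.0 93.7 126.0 148.0 166.2
-60 137 75.0 97.3 135.0 148.8 172.1
-40 115 79.0 95.5 136.0 147.9 171.7
-20 117 75.0 94.4 136.0 147.9 172.4
0 121 76.0 94.2 135.0 147.1 172.1
20 116 75.0 94.6 136.0 147.6 171.8
40 117 76.0 94.6 135.0 147.8 171.0
60 154 75.0 101.7 135.0 152.1 171.7
80 75 79.0 91.6 112.0 145.1 153.5
scene 1304
-100 54 82.0 92.4 103.0 145.7 151.9
-80 63 82.0 93.7 124.0 145.8 162.8
-60 156 75.0 104.7 137.0 150.4 170.9
-40 111 76.0 95.3 138.0 147.3 171.9
-20 123 75.0 96.4 138.0 147.8 171.1
0 129 75.0 94.5 138.0 146.7 171.0
20 129 75.0 94.5 136.0 146.6 170.7
40 143 76.0 96.1 136.0 147.2 171.7
60 224 76.0 106.5 137.0 152.3 170.3
80 99 84.0 92.8 124.0 145.4 161.7
a [327.70650811 290.10940802  10.68420138]
b [429.49140509  24.78995304   8.186846  ]
cup [625.02140541  14.02728829  68.94241132]
pen [ 584.88418109 -102.18956406   10.49895737]
timer [476.56547518 -53.67337562  16.39600489]
bar [632.18477252 280.52141684  -2.54887474]
up axis: [0.92637913 0.37659222 0.        ] [-0.37659222  0.92637913  0.        ]
```

```bash
python3 - <<'E'
import cv2
a=cv2.imread("pics/top0.png")[125:275,110:310]; b=cv2.imread("pics/scene0.png")[165:345,150:320]
cv2.imwrite("pics/c1.png",cv2.hconcat([cv2.resize(a,(400,300),interpolation=2),cv2.resize(b,(400,300))]))
E
```

```text
(no output)
```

View pics/c1.png

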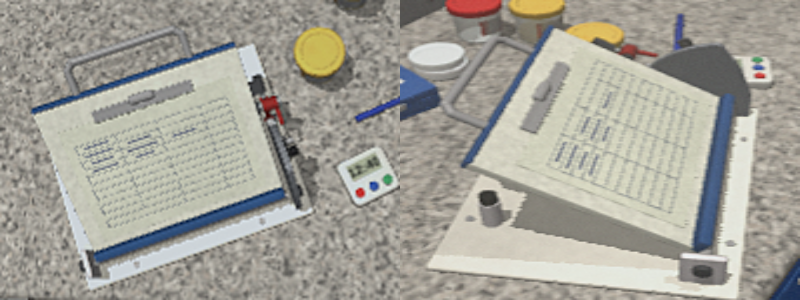

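The crop shows the board plane with its quadrant and red pawl on the right at about (270, 105), and the bar clear at the upper left at about (130, 50). The plane fit gives a tilt of 0.555, and the bar height matches the expected 166 mm. Next I need the bar's middle and the approach move.

```bash
cat >> h.py <<'E'
def plan(target,yaw=None):
    """tool-frame shift (m) and turn from sensed pose to a downward pose at target (TCP mm), tool y along yaw"""
    s=robot.sense(); M=R.from_quat(s["eef_rot"])
    sh=M.inv().apply(np.array(target)-s["position"])/1000
    t=None
    if yaw is not None:
        y=np.array([np.cos(yaw),np.sin(yaw),0]); z=np.array([0,0,-1.]); T=R.from_matrix(np.c_[np.cross(y,z),y,z])
        t=(M.inv()*T).as_rotvec().round(3)
    print("shift",sh.round(4),"turn",t,"pos",s["position"].round(1),"F",s["ft_force"].round(1),"t",s["time_s"])
E
python3 - <<'E'
from h import *
yaw=.386; ex=np.array([np.cos(yaw),np.sin(yaw),0]); ey=np.array([-ex[1],ex[0],0]); c=np.array([472.9,185.7,0])
Bs=[]
for k in("top","scene"):
    d=np.load(k+"0.npz"); P=d["P"][d["m"]]
    B=P[(P[:,2]>160)&(P[:,2]<176)]; X=(B-c)@ex; Y=(B-c)@ey
    B=B[(X>118)&(X<145)&(abs(Y)<110)]; X=(B-c)@ex; Y=(B-c)@ey
    print(k,len(B),np.percentile(X,[1,50,99]),np.percentile(Y,[1,99]),Y.min(),Y.max(),np.polyfit(Y[X>125],X[X>125],1))
    print("mid",(np.percentile(Y,[1,99]).mean())*ey+c+131*ex)
d=np.load("top0.npz"); P=d["P"]; px=d["px"].astype(int); 
r=(px[...,2]>130)&(px[...,1]<70)&(px[...,0]<90); v,u=np.nonzero(r); k=(u>225)&(u<265)&(v>160)&(v<215); print("pawl red",k.sum(),u[k].mean(),v[k].mean(),[P[a,b].round() for a,b in zip(v[k][:3],u[k][:3])])
plan([590,235,235],yaw)
E
```

```text
top 290 [119.22963676 129.21898413 135.75399577] [-62.79623851  77.72130577] -64.69347732868874 79.58337022020238 [-2.89718115e-04  1.30042458e+02]
mid [591.45179819 241.93309128   0.        ]
scene 298 [119.37233516 130.4702175  137.48520663] [-59.61514601  79.29392074] -63.66623031162466 80.11551258526816 [-8.54328117e-03  1.31365187e+02]
mid [590.55694663 244.13506184   0.        ]
pawl red 34 245.47058823529412 177.64705882352942 [array([552.,  85., 106.]), array([553.,  70., 107.]), array([552.,  68., 109.])]
shift [-0.5184 -0.1828 -0.0044] turn [-0.002  0.001  0.948] pos [128.9 534.3 230.4] F [ 0.1 -0.6 -0.5] t 0.15
```

carry_out([
  {"translation": [-0.034, -0.012, 0], "turn": [0, 0, 0], "gripper": -0.3},
  {"translation": [-0.069, -0.023, 0], "turn": [0, 0, 0], "gripper": -0.3},
  {"translation": [-0.103, -0.035, 0], "turn": [0, 0, 0], "gripper": -0.3},
  {"translation": [-0.138, -0.046, 0], "turn": [0, 0, 0], "gripper": -0.3},
  {"translation": [-0.172, -0.058, 0], "turn": [0, 0, 0], "gripper": -0.3},
], squeeze=25)

```text
time_s: 0.65
position: [283.6, 436.9, 230.9]
eef_rot: [0.118, 0.993, -0.0, -0.0]
ft_force: [0.5, -0.0, -0.1]
gripper_width: 0.349
gripper_force: 0.0
```

carry_out([
  {"translation": [-0.034, -0.012, 0], "turn": [0, 0, 0], "gripper": -0.3},
  {"translation": [-0.069, -0.023, 0], "turn": [0, 0, 0], "gripper": -0.3},
  {"translation": [-0.103, -0.035, 0], "turn": [0, 0, 0], "gripper": -0.3},
  {"translation": [-0.138, -0.046, 0], "turn": [0, 0, 0], "gripper": -0.3},
  {"translation": [-0.172, -0.058, 0], "turn": [0, 0, 0], "gripper": -0.3},
])

```text
time_s: 1.15
position: [437.3, 340.2, 230.9]
eef_rot: [0.118, 0.993, -0.0, -0.0]
ft_force: [0.3, 1.2, 0.4]
gripper_width: 0.345
gripper_force: 0.0
```

carry_out([
  {"translation": [-0.034, -0.012, 0], "turn": [0, 0, 0.14], "gripper": -0.3},
  {"translation": [-0.069, -0.023, 0], "turn": [0, 0, 0.28], "gripper": -0.3},
  {"translation": [-0.103, -0.035, 0], "turn": [0, 0, 0.42], "gripper": -0.3},
  {"translation": [-0.138, -0.046, 0], "turn": [0, 0, 0.56], "gripper": -0.3},
  {"translation": [-0.172, -0.058, 0], "turn": [0, 0, 0.7], "gripper": -0.3},
])

```text
time_s: 1.65
position: [590.9, 243.5, 230.7]
eef_rot: [0.454, 0.891, -0.0, -0.0]
ft_force: [1.5, -0.1, 0.6]
gripper_width: 0.351
gripper_force: 0.0
```

carry_out([
  {"translation": [0, 0, 0], "turn": [0, 0, 0.125], "gripper": -0.3},
  {"translation": [0, 0, 0], "turn": [0, 0, 0.25], "gripper": -0.3},
  {"translation": [0, 0, 0], "turn": [0, 0, 0.25], "gripper": -0.3},
  {"translation": [0, 0, 0], "turn": [0, 0, 0.25], "gripper": -0.3},
])

```text
time_s: 2.05
position: [589.7, 244.5, 230.9]
eef_rot: [0.558, 0.83, -0.0, -0.0]
ft_force: [-0.0, -0.1, -0.1]
gripper_width: 0.351
gripper_force: 0.0
```

```bash
python3 - <<'E'
from h import *
plan([591,243,147],.386)
for n in("wrist","top"):
    s=snapshot(n); P,m=cloud(s); cv2.imwrite(f"pics/{n}1.png",s["pixels"])
    yaw=.386; ex=np.array([np.cos(yaw),np.sin(yaw),0]); ey=np.array([-ex[1],ex[0],0]); c=np.array([472.9,185.7,0])
    B=P[m&(P[...,2]>160)&(P[...,2]<176)]; X=(B-c)@ex; Y=(B-c)@ey
    k=(X>118)&(X<145)&(abs(Y)<110); X,Y=X[k],Y[k]
    if k.sum(): print(n,k.sum(),np.percentile(X,[1,50,99]),np.percentile(Y,[1,99]),B[k,2].max())
print(robot.sense()["gripper_width"])
E
```

```text
shift [-0.0019  0.0007  0.0839] turn [-0.001 -0.     0.001] pos [589.7 244.5 230.9] F [-0.  -0.1 -0.1] t 2.05
wrist 2466 [119.77045607 132.64930554 138.2799926 ] [-61.28062774  77.90592171] 171.18668444419217
top 138 [119.37085112 129.24958253 135.82808427] [-63.82631208  62.13425609] 171.64579351251882
0.35097975487718314
```

View pics/wrist1.png

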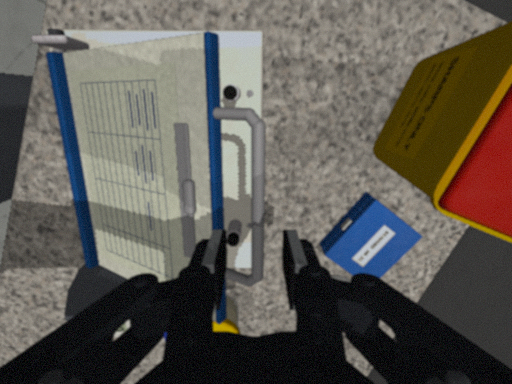

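The wrist view shows the bar (column 258, rows 115–280) lying between the two fingers (tips near columns 215 and 290). The board's blue edge is at column 213. All three cameras put the bar at X≈132 mm in the stand axes, so I'll narrow the opening a little and go down.

carry_out([
  {"translation": [-0.001, 0.002, 0.015], "turn": [0, 0, 0], "gripper": -0.45},
  {"translation": [-0.001, 0.002, 0.035], "turn": [0, 0, 0], "gripper": -0.45},
  {"translation": [-0.001, 0.002, 0.055], "turn": [0, 0, 0], "gripper": -0.45},
  {"translation": [-0.001, 0.002, 0.072], "turn": [0, 0, 0], "gripper": -0.45},
  {"translation": [-0.001, 0.002, 0.084], "turn": [0, 0, 0], "gripper": -0.45},
])

```text
time_s: 2.65
position: [590.9, 244.1, 144.4]
eef_rot: [0.559, 0.829, -0.001, -0.001]
ft_force: [-0.7, -0.5, 0.0]
gripper_width: 0.27
gripper_force: 0.0
```

carry_out([
  {"translation": [0, 0, 0], "turn": [0, 0, 0], "gripper": -0.45},
  {"translation": [0, 0, 0], "turn": [0, 0, 0], "gripper": -1},
  {"translation": [0, 0, 0], "turn": [0, 0, 0], "gripper": -1},
  {"translation": [0, 0, 0], "turn": [0, 0, 0], "gripper": -1},
  {"translation": [0, 0, 0], "turn": [0, 0, 0], "gripper": -1},
], squeeze=30)

```text
time_s: 3.15
position: [592.1, 244.4, 147.7]
eef_rot: [0.559, 0.829, 0.0, 0.0]
ft_force: [-0.6, -0.4, -2.1]
gripper_width: 0.104
gripper_force: 29.3
```

carry_out([
  {"translation": [0, -0.003, -0.0043], "turn": [0, 0, 0], "gripper": -1},
  {"translation": [0, -0.0056, -0.0086], "turn": [0, 0, 0], "gripper": -1},
  {"translation": [0, -0.0091, -0.0137], "turn": [0, 0, 0], "gripper": -1},
  {"translation": [0, -0.0128, -0.0186], "turn": [0, 0, 0], "gripper": -1},
  {"translation": [0, -0.0165, -0.0234], "turn": [0, 0, 0], "gripper": -1},
])

```text
time_s: 3.65
position: [576.8, 238.2, 171.6]
eef_rot: [0.559, 0.829, 0.001, 0.0]
ft_force: [2.3, 1.0, -4.0]
gripper_width: 0.101
gripper_force: 29.2
```

```bash
cat >> h.py <<'E'
def look(tag):
    s=snapshot("top"); px=s["pixels"].astype(int); P,m=cloud(s)
    r=(px[...,2]>120)&(px[...,1]<75)&(px[...,0]<90); r[:160]=0; r[215:]=0; r[:,:225]=0; r[:,275:]=0
    v,u=np.nonzero(r); e=robot.sense()
    yaw=.386; ex=np.array([np.cos(yaw),np.sin(yaw),0]); p=e["position"]
    q=p-np.array([592.1,244.4,147.7]); X=207.8+q@ex; Z=129.7+q[2]
    print(tag,"red",len(u),u.mean().round(1) if len(u) else 0,v.mean().round(1) if len(u) else 0,"P",np.median(P[r],0).round() if len(u) else 0,
     "theta",np.arctan2(Z,X).round(3),"rad",np.hypot(X,Z).round(1),"F",e["ft_force"].round(1),"Fx",(e["ft_force"]@ex).round(1),"M",e["moment"].round(2),"t",e["time_s"],"w",e["gripper_width"])
    return s
E
python3 -c "
from h import *
look('a')"
```

```text
a red 5 245.0 178.4 P [539.  74. 121.] theta 0.681 rad 245.3 F [-0.2  0.4 -1.6] Fx -0.0 M [ 0.09 -0.09  0.03] t 3.7 w 0.10723176316903603
```

carry_out([
  {"translation": [0, -0.0055, -0.0066], "turn": [0, 0, 0], "gripper": -1},
  {"translation": [0, -0.0112, -0.013], "turn": [0, 0, 0], "gripper": -1},
  {"translation": [0, -0.0171, -0.0192], "turn": [0, 0, 0], "gripper": -1},
  {"translation": [0, -0.0233, -0.0252], "turn": [0, 0, 0], "gripper": -1},
  {"translation": [0, -0.0296, -0.031], "turn": [0, 0, 0], "gripper": -1},
])

```text
time_s: 4.2
position: [549.4, 227.2, 203.3]
eef_rot: [0.559, 0.829, 0.001, 0.001]
ft_force: [3.0, 3.2, 0.4]
gripper_width: 0.096
gripper_force: 29.4
```

```bash
python3 -c "
from h import *
s=look('b'); cv2.imwrite('pics/b.png',cv2.resize(s['pixels'][125:275,170:310],None,fx=3,fy=3,interpolation=2)); w=snapshot('scene')['pixels']; cv2.imwrite('pics/b.png',cv2.hconcat([cv2.resize(s['pixels'][140:270,190:300],(400,450)),cv2.resize(w[150:300,200:330],(400,450))]))"
```

```text
b red 6 247.0 182.5 P [525.  66. 136.] theta 0.859 rad 246.0 F [ 1.1  2.2 -0.1] Fx 1.8 M [ 0.38 -0.41 -0.01] t 4.25 w 0.10225641736152045
```

View pics/b.png

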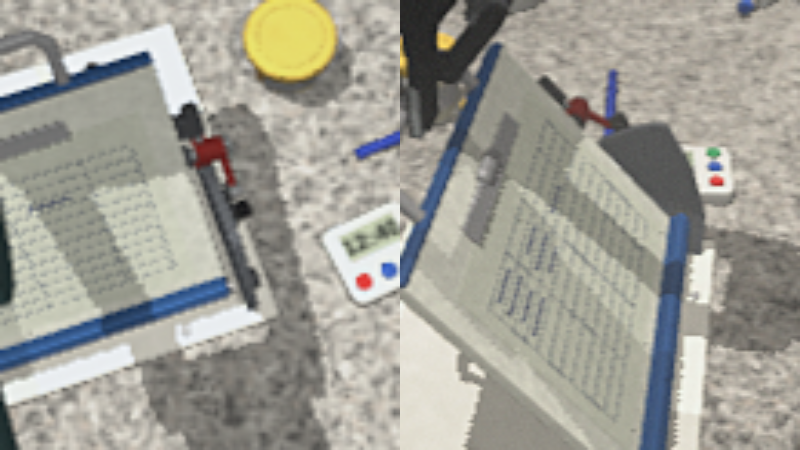

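Both views show the pawl (left panel (215, 155), right panel (590, 110)) still in, with the board near 0.86 and the bar securely held. I'll make the red detection stronger and go on in about 0.04 rad steps.

```bash
cat >> h.py <<'E'
def red(px,box):
    u0,v0,u1,v1=box; h=cv2.cvtColor(px[v0:v1,u0:u1],cv2.COLOR_BGR2HSV)
    r=((h[...,0]<8)|(h[...,0]>172))&(h[...,1]>120)&(h[...,2]>50); v,u=np.nonzero(r)
    return (len(u),(u.mean()+u0).round(1),(v.mean()+v0).round(1),np.cov(u,v).round(1).ravel()[[0,1,3]]) if len(u)>2 else len(u)
def look2(tag):
    a=look(tag)["pixels"]; b=snapshot("scene")["pixels"]
    print(" top",red(a,(225,160,275,215)),"scene",red(b,(230,160,290,205))); return a,b
E
python3 -c "
from h import *
look2('b')"
```

```text
b red 4 246.5 182.8 P [524.  67. 136.] theta 0.853 rad 246.0 F [3.  3.3 2.5] Fx 4.1 M [ 0.54 -0.66 -0.  ] t 4.35 w 0.10507958968067137
 top (64, np.float64(248.3), np.float64(184.5), array([ 8.4,  4.4, 10.5])) scene (37, np.float64(259.4), np.float64(186.7), array([12.3,  6.7,  5.4]))
```

carry_out([
  {"translation": [0, -0.0015, -0.0013], "turn": [0, 0, 0], "gripper": -1},
  {"translation": [0, -0.003, -0.0026], "turn": [0, 0, 0], "gripper": -1},
  {"translation": [0, -0.0045, -0.0038], "turn": [0, 0, 0], "gripper": -1},
  {"translation": [0, -0.006, -0.0051], "turn": [0, 0, 0], "gripper": -1},
  {"translation": [0, -0.0075, -0.0063], "turn": [0, 0, 0], "gripper": -1},
])

```text
time_s: 4.9
position: [543.6, 224.8, 208.8]
eef_rot: [0.559, 0.829, 0.002, 0.001]
ft_force: [5.5, 4.2, 2.4]
gripper_width: 0.104
gripper_force: 30.1
```

```bash
python3 -c "
from h import *
look2('c')"
```

```text
c red 6 246.3 183.3 P [522.  67. 137.] theta 0.889 rad 246.1 F [4.9 4.4 2.4] Fx 6.2 M [ 0.57 -0.87  0.01] t 4.95 w 0.10273493837258296
 top (64, np.float64(248.5), np.float64(185.0), array([8.4, 4. , 9.2])) scene (31, np.float64(260.1), np.float64(185.3), array([7.2, 4. , 4.4]))
```

carry_out([
  {"translation": [0, -0.0014, -0.0014], "turn": [0, 0, 0], "gripper": -1},
  {"translation": [0, -0.0028, -0.0028], "turn": [0, 0, 0], "gripper": -1},
  {"translation": [0, -0.0042, -0.0041], "turn": [0, 0, 0], "gripper": -1},
  {"translation": [0, -0.0056, -0.0054], "turn": [0, 0, 0], "gripper": -1},
  {"translation": [0, -0.0071, -0.0068], "turn": [0, 0, 0], "gripper": -1},
])

```text
time_s: 5.5
position: [536.6, 222.0, 214.9]
eef_rot: [0.559, 0.829, 0.001, 0.0]
ft_force: [4.9, 3.0, 0.1]
gripper_width: 0.104
gripper_force: 29.8
```

```bash
python3 -c "
from h import *
look2('d')"
```

```text
d red 11 247.5 184.7 P [518.  65. 141.] theta 0.928 rad 246.3 F [4.  1.8 0.6] Fx 4.4 M [ 0.59 -0.8  -0.01] t 5.55 w 0.10414690990667436
 top (56, np.float64(249.0), np.float64(186.0), array([6.7, 2.8, 7.3])) scene (30, np.float64(261.6), np.float64(184.5), array([5.2, 2.8, 3.8]))
```

carry_out([
  {"translation": [0, -0.0016, -0.0012], "turn": [0, 0, 0], "gripper": -1},
  {"translation": [0, -0.0032, -0.0024], "turn": [0, 0, 0], "gripper": -1},
  {"translation": [0, -0.0048, -0.0035], "turn": [0, 0, 0], "gripper": -1},
  {"translation": [0, -0.0064, -0.0046], "turn": [0, 0, 0], "gripper": -1},
  {"translation": [0, -0.008, -0.0057], "turn": [0, 0, 0], "gripper": -1},
])

```text
time_s: 6.1
position: [529.3, 219.1, 220.8]
eef_rot: [0.559, 0.829, 0.001, 0.001]
ft_force: [5.9, 3.8, 3.4]
gripper_width: 0.1
gripper_force: 30.0
```

```bash
python3 -c "
from h import *
look2('e')"
```

```text
e red 11 248.8 186.3 P [515.  61. 144.] theta 0.968 rad 246.5 F [2.9 4.1 1.9] Fx 4.2 M [ 0.61 -0.7  -0.02] t 6.15 w 0.10034620728259232
 top (57, np.float64(249.2), np.float64(186.8), array([6.8, 2.1, 5.9])) scene (28, np.float64(263.1), np.float64(183.6), array([3.9, 2.5, 4.3]))
```

carry_out([
  {"translation": [0, -0.0016, -0.0011], "turn": [0, 0, 0], "gripper": -1},
  {"translation": [0, -0.0033, -0.0022], "turn": [0, 0, 0], "gripper": -1},
  {"translation": [0, -0.005, -0.0033], "turn": [0, 0, 0], "gripper": -1},
  {"translation": [0, -0.0066, -0.0044], "turn": [0, 0, 0], "gripper": -1},
  {"translation": [0, -0.0083, -0.0054], "turn": [0, 0, 0], "gripper": -1},
])

```text
time_s: 6.7
position: [521.4, 215.9, 226.7]
eef_rot: [0.559, 0.829, 0.001, 0.001]
ft_force: [4.1, 3.1, 3.4]
gripper_width: 0.105
gripper_force: 29.9
```

```bash
python3 -c "
from h import *
look2('f')"
```

```text
f red 10 248.9 187.6 P [511.  61. 147.] theta 1.01 rad 246.7 F [2.9 3.2 3.5] Fx 3.9 M [ 0.63 -0.7   0.02] t 6.75 w 0.09943148534368224
 top (53, np.float64(249.8), np.float64(188.1), array([5.4, 0.4, 4.9])) scene (20, np.float64(264.4), np.float64(181.9), array([1.5, 0.2, 1.9]))
```

carry_out([
  {"translation": [0, -0.0016, -0.0011], "turn": [0, 0, 0], "gripper": -1},
  {"translation": [0, -0.0032, -0.0023], "turn": [0, 0, 0], "gripper": -1},
  {"translation": [0, -0.0048, -0.0035], "turn": [0, 0, 0], "gripper": -1},
  {"translation": [0, -0.0064, -0.0047], "turn": [0, 0, 0], "gripper": -1},
  {"translation": [0, -0.008, -0.0058], "turn": [0, 0, 0], "gripper": -1},
])

```text
time_s: 7.3
position: [513.8, 212.8, 231.9]
eef_rot: [0.559, 0.829, 0.001, 0.0]
ft_force: [5.1, 3.9, 1.4]
gripper_width: 0.107
gripper_force: 29.6
```

```bash
python3 -c "
from h import *
a,b=look2('g'); cv2.imwrite('pics/g.png',cv2.hconcat([cv2.resize(a[140:270,190:300],(400,450)),cv2.resize(b[150:300,200:330],(400,450))]))"
```

```text
g red 11 250.6 188.9 P [508.  56. 150.] theta 1.048 rad 246.9 F [4.7 4.1 0.5] Fx 5.9 M [ 0.67 -0.88 -0.01] t 7.35 w 0.1050183388840603
 top (53, np.float64(250.3), np.float64(189.6), array([5.1, 0.1, 4. ])) scene (21, np.float64(266.4), np.float64(181.2), array([1.5, 0.4, 2.2]))
```

View pics/g.png

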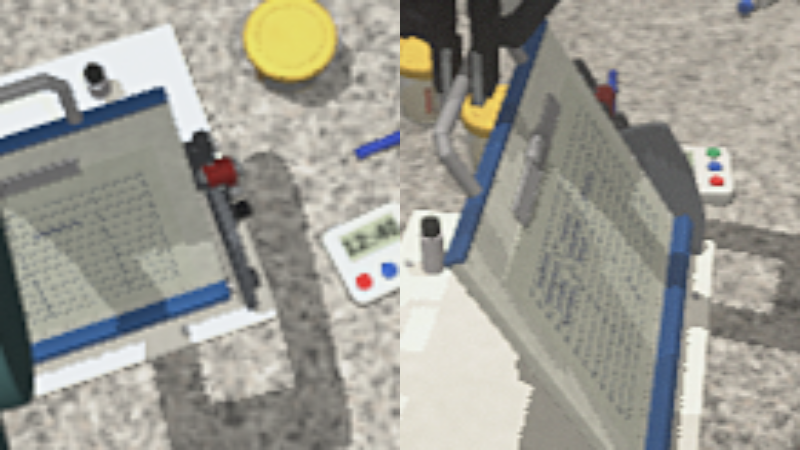

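The pawl blob is at left panel (218, 172) and right panel (605, 97). It has turned gradually with the board, and I see no clear flip yet. From here I use 5 mm steps.

carry_out([
  {"translation": [0, -0.0009, -0.0005], "turn": [0, 0, 0], "gripper": -1},
  {"translation": [0, -0.0018, -0.001], "turn": [0, 0, 0], "gripper": -1},
  {"translation": [0, -0.0027, -0.0015], "turn": [0, 0, 0], "gripper": -1},
  {"translation": [0, -0.0036, -0.002], "turn": [0, 0, 0], "gripper": -1},
  {"translation": [0, -0.0044, -0.0025], "turn": [0, 0, 0], "gripper": -1},
])

```text
time_s: 7.9
position: [511.1, 211.7, 233.7]
eef_rot: [0.559, 0.829, 0.002, 0.001]
ft_force: [10.2, 6.4, -1.7]
gripper_width: 0.103
gripper_force: 29.4
```

```bash
python3 -c "
from h import *
look2('h')"
```

```text
h red 11 250.5 189.5 P [506.  55. 152.] theta 1.061 rad 247.1 F [ 8.4  6.6 -1.6] Fx 10.3 M [ 0.98 -1.64 -0.03] t 7.95 w 0.10559229145598312
 top (52, np.float64(250.3), np.float64(189.9), array([ 5.3, -0.3,  3.9])) scene (24, np.float64(267.2), np.float64(181.2), array([2. , 0.8, 2.4]))
```

The bar resists after 3.5 of the 5 mm, with about 10 N tangential. The pawl's red shape changed abruptly between 0.968 and 1.01 rad, and 0.055 rad after a trip near 1.003 is about 1.058, so this is the stop. I'll lower gently and check that the pawl lets the board sink past 0.831.

carry_out([
  {"translation": [0, 0.0087, 0.005], "turn": [0, 0, 0], "gripper": -1},
  {"translation": [0, 0.0149, 0.009], "turn": [0, 0, 0], "gripper": -1},
  {"translation": [0, 0.021, 0.0132], "turn": [0, 0, 0], "gripper": -1},
  {"translation": [0, 0.0269, 0.0176], "turn": [0, 0, 0], "gripper": -1},
  {"translation": [0, 0.0328, 0.0221], "turn": [0, 0, 0], "gripper": -1},
])

```text
time_s: 8.5
position: [540.0, 223.4, 212.3]
eef_rot: [0.559, 0.829, 0.0, 0.0]
ft_force: [4.5, 2.8, 3.0]
gripper_width: 0.104
gripper_force: 31.0
```

```bash
python3 -c "
from h import *
look2('i')"
```

```text
i red 10 246.8 184.1 P [521.  67. 140.] theta 0.903 rad 246.4 F [6.3 4.5 4.7] Fx 7.6 M [ 0.6  -0.72  0.05] t 8.55 w 0.09983176389153857
 top (53, np.float64(248.4), np.float64(184.9), array([5.9, 1.3, 4.9])) scene (34, np.float64(260.2), np.float64(186.0), array([ 4.7,  5.6, 12.1]))
```

carry_out([
  {"translation": [0, 0.0056, 0.0048], "turn": [0, 0, 0], "gripper": -1},
  {"translation": [0, 0.0094, 0.0081], "turn": [0, 0, 0], "gripper": -1},
  {"translation": [0, 0.0131, 0.0114], "turn": [0, 0, 0], "gripper": -1},
  {"translation": [0, 0.0166, 0.0147], "turn": [0, 0, 0], "gripper": -1},
  {"translation": [0, 0.0166, 0.0147], "turn": [0, 0, 0], "gripper": -1},
])

```text
time_s: 9.1
position: [556.1, 229.9, 196.7]
eef_rot: [0.559, 0.829, 0.001, 0.0]
ft_force: [5.2, 4.3, 4.3]
gripper_width: 0.1
gripper_force: 31.2
```

```bash
python3 -c "
from h import *
look2('j')"
```

```text
j red 7 245.3 181.1 P [530.  71. 132.] theta 0.814 rad 245.9 F [4.6 3.5 3.9] Fx 5.6 M [ 0.62 -0.69  0.05] t 9.15 w 0.10457687572525019
 top (55, np.float64(247.4), np.float64(182.2), array([6.5, 2.4, 5.5])) scene (33, np.float64(256.5), np.float64(187.9), array([5.1, 4.9, 8.6]))
```

carry_out([
  {"translation": [0, 0.002, 0.0015], "turn": [0, 0, 0], "gripper": -1},
  {"translation": [0, 0.004, 0.003], "turn": [0, 0, 0], "gripper": -1},
  {"translation": [0, 0.006, 0.0047], "turn": [0, 0, 0], "gripper": -1},
  {"translation": [0, 0.0076, 0.0063], "turn": [0, 0, 0], "gripper": -1},
])

```text
time_s: 9.6
position: [562.0, 232.2, 190.4]
eef_rot: [0.559, 0.829, -0.0, -0.0]
ft_force: [2.3, 3.1, 3.0]
gripper_width: 0.098
gripper_force: 31.2
```

```bash
python3 -c "
from h import *
look2('k')"
```

```text
k red 4 244.0 180.0 P [532.  73. 129.] theta 0.776 rad 245.9 F [4.7 3.3 2.7] Fx 5.6 M [ 0.53 -0.42  0.02] t 9.65 w 0.10215521598854477
 top (56, np.float64(246.8), np.float64(181.1), array([6.4, 2.2, 5.9])) scene (35, np.float64(255.1), np.float64(189.2), array([6.2, 5.1, 8.2]))
```

carry_out([
  {"translation": [0, 0.0046, 0.0058], "turn": [0, 0, 0], "gripper": -1},
  {"translation": [0, 0.0095, 0.0113], "turn": [0, 0, 0], "gripper": -1},
  {"translation": [0, 0.0143, 0.0169], "turn": [0, 0, 0], "gripper": -1},
  {"translation": [0, 0.0189, 0.0227], "turn": [0, 0, 0], "gripper": -1},
  {"translation": [0, 0.0234, 0.0286], "turn": [0, 0, 0], "gripper": -1},
])

```text
time_s: 10.2
position: [583.9, 241.0, 161.5]
eef_rot: [0.559, 0.829, -0.0, -0.0]
ft_force: [2.4, 3.4, 1.5]
gripper_width: 0.101
gripper_force: 31.5
```

```bash
python3 -c "
from h import *
look2('l')"
```

```text
l red 11 245.7 177.0 P [543.  70. 114.] theta 0.619 rad 245.1 F [4.8 4.7 1.6] Fx 6.2 M [ 0.56 -0.71  0.07] t 10.25 w 0.1028353764557195
 top (55, np.float64(245.4), np.float64(178.1), array([7.5, 3.6, 6.7])) scene (35, np.float64(250.2), np.float64(193.9), array([10.4,  7.6,  8.5]))
```

carry_out([
  {"translation": [0, 0.0046, 0.006], "turn": [0, 0, 0], "gripper": -1},
  {"translation": [0, 0.0089, 0.0119], "turn": [0, 0, 0], "gripper": -1},
  {"translation": [0, 0.0127, 0.018], "turn": [0, 0, 0], "gripper": -1},
  {"translation": [0, 0.0164, 0.0243], "turn": [0, 0, 0], "gripper": -1},
  {"translation": [0, 0.0199, 0.0308], "turn": [0, 0, 0], "gripper": -1},
])

```text
time_s: 10.8
position: [601.6, 248.1, 130.1]
eef_rot: [0.559, 0.829, -0.001, -0.001]
ft_force: [-0.3, 2.9, -1.0]
gripper_width: 0.1
gripper_force: 31.2
```

```bash
python3 -c "
from h import *
look2('m')"
```

```text
m red 19 245.9 176.4 P [551.  71.  98.] theta 0.47 rad 245.1 F [ 1.4  2.7 -2.6] Fx 2.3 M [ 0.28 -0.15 -0.06] t 10.85 w 0.1030392278545893
 top (56, np.float64(244.8), np.float64(176.6), array([7.8, 5.2, 9.3])) scene (35, np.float64(245.7), np.float64(198.3), array([10.1,  5.4,  6. ]))
```

carry_out([
  {"translation": [0, 0.0028, 0.0071], "turn": [0, 0, 0], "gripper": -1},
  {"translation": [0, 0.0057, 0.0139], "turn": [0, 0, 0], "gripper": -1},
  {"translation": [0, 0.0085, 0.0207], "turn": [0, 0, 0], "gripper": -1},
  {"translation": [0, 0.011, 0.0276], "turn": [0, 0, 0], "gripper": -1},
  {"translation": [0, 0.0133, 0.0347], "turn": [0, 0, 0], "gripper": -1},
])

```text
time_s: 11.4
position: [614.8, 253.5, 96.5]
eef_rot: [0.559, 0.829, 0.0, 0.0]
ft_force: [0.3, 1.6, -0.6]
gripper_width: 0.103
gripper_force: 31.0
```

```bash
python3 -c "
from h import *
look2('n')"
```

```text
n red 29 245.8 176.4 P [556.  72.  81.] theta 0.32 rad 245.2 F [ 3.   2.3 -2.5] Fx 3.6 M [ 0.33 -0.31  0.02] t 11.45 w 0.10468967278338853
 top (62, np.float64(243.9), np.float64(175.7), array([7.9, 4.8, 9.6])) scene (19, np.float64(241.5), np.float64(202.6), array([ 2.8, -0.3,  1.3]))
```

carry_out([
  {"translation": [0, 0.0021, 0.007], "turn": [0, 0, 0], "gripper": -1},
  {"translation": [0, 0.0041, 0.0141], "turn": [0, 0, 0], "gripper": -1},
  {"translation": [0, 0.0055, 0.019], "turn": [0, 0, 0], "gripper": -1},
  {"translation": [0, 0.0065, 0.023], "turn": [0, 0, 0], "gripper": -1},
  {"translation": [0, 0.0071, 0.0259], "turn": [0, 0, 0], "gripper": -1},
])

```text
time_s: 12.0
position: [621.3, 256.1, 71.0]
eef_rot: [0.559, 0.829, 0.0, 0.0]
ft_force: [0.2, 0.7, -0.1]
gripper_width: 0.104
gripper_force: 30.7
```

```bash
sed -i 's/(230,160,290,205)/(225,160,290,230)/' h.py; python3 -c "
from h import *
look2('o')"
```

```text
o red 35 244.7 175.6 P [560.  75.  67.] theta 0.216 rad 245.0 F [ 2.5  2.2 -0.5] Fx 3.1 M [ 0.31 -0.14  0.02] t 12.05 w 0.10048358603203317
 top (61, np.float64(243.6), np.float64(176.0), array([ 7.2,  4.1, 10.6])) scene (42, np.float64(241.8), np.float64(207.8), array([15.3,  2.8,  2.6]))
```

carry_out([
  {"translation": [0, 0.0004, 0.0024], "turn": [0, 0, 0], "gripper": -1},
  {"translation": [0, 0.0008, 0.0048], "turn": [0, 0, 0], "gripper": -1},
  {"translation": [0, 0.0012, 0.0072], "turn": [0, 0, 0], "gripper": -1},
  {"translation": [0, 0.0016, 0.0096], "turn": [0, 0, 0], "gripper": -1},
  {"translation": [0, 0.002, 0.012], "turn": [0, 0, 0], "gripper": -1},
])

```text
time_s: 12.6
position: [623.3, 256.9, 59.1]
eef_rot: [0.559, 0.829, 0.0, 0.0]
ft_force: [2.9, 2.2, -1.1]
gripper_width: 0.103
gripper_force: 30.8
```

```bash
python3 -c "
from h import *
look2('p')"
```

```text
p red 39 244.7 176.1 P [560.  75.  63.] theta 0.167 rad 244.9 F [ 3.1  2.6 -2.2] Fx 3.9 M [ 0.32 -0.39  0.01] t 12.65 w 0.10601244532552327
 top (61, np.float64(243.7), np.float64(176.6), array([ 6.7,  4.4, 11.1])) scene (40, np.float64(243.0), np.float64(209.0), array([14.5, -0.2,  1.3]))
```

carry_out([
  {"translation": [0, 0.0001, 0.001], "turn": [0, 0, 0], "gripper": -1},
  {"translation": [0, 0.0003, 0.002], "turn": [0, 0, 0], "gripper": -1},
  {"translation": [0, 0.0004, 0.003], "turn": [0, 0, 0], "gripper": -1},
  {"translation": [0, 0.0005, 0.004], "turn": [0, 0, 0], "gripper": -1},
  {"translation": [0, 0.0006, 0.005], "turn": [0, 0, 0], "gripper": -1},
])

```text
time_s: 13.2
position: [624.0, 257.2, 54.3]
eef_rot: [0.559, 0.829, 0.001, 0.0]
ft_force: [4.0, 2.0, -1.6]
gripper_width: 0.1
gripper_force: 31.0
```

```bash
python3 -c "
from h import *
look2('q')"
```

```text
q red 39 244.5 175.9 P [560.  75.  60.] theta 0.148 rad 244.8 F [ 5.1  3.1 -0.9] Fx 5.9 M [ 0.39 -0.55  0.05] t 13.25 w 0.10405066622276819
 top (61, np.float64(243.8), np.float64(176.7), array([ 6.6,  4.2, 10.8])) scene (43, np.float64(242.3), np.float64(209.8), array([14.7, -0.7,  2.2]))
```

carry_out([
  {"translation": [0, 0.0001, 0.001], "turn": [0, 0, 0], "gripper": -1},
  {"translation": [0, 0.0002, 0.002], "turn": [0, 0, 0], "gripper": -1},
  {"translation": [0, 0.0003, 0.003], "turn": [0, 0, 0], "gripper": -1},
  {"translation": [0, 0.0003, 0.003], "turn": [0, 0, 0], "gripper": -1},
])

```text
time_s: 13.7
position: [624.1, 257.2, 53.1]
eef_rot: [0.559, 0.829, 0.001, 0.001]
ft_force: [0.7, 1.5, 6.0]
gripper_width: 0.104
gripper_force: 31.6
```

```bash
python3 -c "
from h import *
look2('r')"
```

```text
r red 39 244.5 175.9 P [561.  77.  59.] theta 0.144 rad 244.8 F [1.2 2.3 5.5] Fx 1.9 M [ 0.17 -0.04  0.02] t 13.75 w 0.10003149058745432
 top (60, np.float64(243.7), np.float64(176.6), array([ 6.2,  3.7, 10.3])) scene (43, np.float64(242.4), np.float64(209.9), array([13.7, -0.6,  2.2]))
```

The bar pushes back upward (5.5 N) at a reading of 0.144, so the board is on its rests. I'll dwell briefly and check the pawl.

carry_out([
  {"translation": [0, 0, 0], "turn": [0, 0, 0], "gripper": -1},
  {"translation": [0, 0, 0], "turn": [0, 0, 0], "gripper": -1},
  {"translation": [0, 0, 0], "turn": [0, 0, 0], "gripper": -1},
])

```text
time_s: 14.1
position: [624.2, 257.2, 53.1]
eef_rot: [0.559, 0.829, 0.001, 0.001]
ft_force: [2.0, 1.4, 5.9]
gripper_width: 0.102
gripper_force: 31.5
```

```bash
python3 -c "
from h import *
a,b=look2('s'); cv2.imwrite('pics/s.png',cv2.hconcat([cv2.resize(a[140:270,190:300],(400,450)),cv2.resize(b[150:300,200:330],(400,450))]))"
```

```text
s red 39 244.5 175.9 P [561.  77.  59.] theta 0.144 rad 244.8 F [1.2 1.1 4.9] Fx 1.5 M [ 0.2  -0.08 -0.01] t 14.15 w 0.10385285460247608
 top (60, np.float64(243.7), np.float64(176.6), array([ 6.2,  3.7, 10.3])) scene (45, np.float64(242.2), np.float64(209.9), array([14.1, -0.8,  2.2]))
```

View pics/s.png

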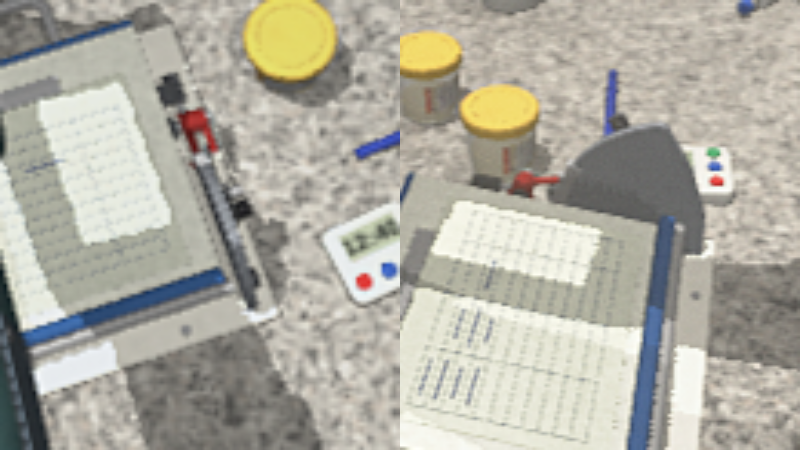

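The board lies on the rests, and the red pawl lever (right panel (530, 183)) points at the quadrant, so it is engaged. Cup, pen and timer have not moved. Now up to just past the second notch.

carry_out([
  {"translation": [0, -0.0015, -0.0097], "turn": [0, 0, 0], "gripper": -1},
  {"translation": [0, -0.0035, -0.0193], "turn": [0, 0, 0], "gripper": -1},
  {"translation": [0, -0.0058, -0.0288], "turn": [0, 0, 0], "gripper": -1},
  {"translation": [0, -0.0085, -0.0382], "turn": [0, 0, 0], "gripper": -1},
  {"translation": [0, -0.0108, -0.0452], "turn": [0, 0, 0], "gripper": -1},
])

```text
time_s: 14.7
position: [614.9, 253.5, 96.7]
eef_rot: [0.559, 0.829, 0.002, 0.001]
ft_force: [6.8, 3.9, -2.0]
gripper_width: 0.099
gripper_force: 30.6
```

carry_out([
  {"translation": [0, -0.0025, -0.0069], "turn": [0, 0, 0], "gripper": -1},
  {"translation": [0, -0.0052, -0.0137], "turn": [0, 0, 0], "gripper": -1},
  {"translation": [0, -0.0081, -0.0205], "turn": [0, 0, 0], "gripper": -1},
  {"translation": [0, -0.0107, -0.0261], "turn": [0, 0, 0], "gripper": -1},
  {"translation": [0, -0.0128, -0.0305], "turn": [0, 0, 0], "gripper": -1},
])

```text
time_s: 15.2
position: [603.5, 248.9, 127.7]
eef_rot: [0.559, 0.829, 0.002, 0.001]
ft_force: [6.8, 4.1, -1.5]
gripper_width: 0.1
gripper_force: 30.3
```

```bash
python3 -c "
from h import *
look2('t')"
```

```text
t red 33 246.5 177.9 P [550.  68.  95.] theta 0.466 rad 245.9 F [4.7 3.1 0.3] Fx 5.6 M [ 0.61 -1.01 -0.01] t 15.25 w 0.10244623232024276
 top (68, np.float64(244.7), np.float64(177.3), array([ 8.3,  5.1, 13.1])) scene (40, np.float64(247.4), np.float64(198.6), array([20.3,  4.1,  2.4]))
```

carry_out([
  {"translation": [0, 0.001, 0.0016], "turn": [0, 0, 0], "gripper": -1},
  {"translation": [0, 0.002, 0.0032], "turn": [0, 0, 0], "gripper": -1},
  {"translation": [0, 0.003, 0.0048], "turn": [0, 0, 0], "gripper": -1},
  {"translation": [0, 0.004, 0.0064], "turn": [0, 0, 0], "gripper": -1},
  {"translation": [0, 0.0048, 0.008], "turn": [0, 0, 0], "gripper": -1},
])

```text
time_s: 15.8
position: [607.1, 250.4, 119.2]
eef_rot: [0.559, 0.829, 0.001, 0.001]
ft_force: [4.2, 2.7, 2.2]
gripper_width: 0.104
gripper_force: 30.7
```

```bash
python3 -c "
from h import *
look2('u')"
```

```text
u red 32 246.4 177.3 P [551.  68.  90.] theta 0.424 rad 245.7 F [3.8 1.6 1.6] Fx 4.1 M [ 0.43 -0.79 -0.01] t 15.85 w 0.10333587210080164
 top (69, np.float64(244.5), np.float64(177.0), array([ 7.6,  4.6, 12.3])) scene (40, np.float64(246.6), np.float64(199.8), array([20.3,  3.3,  2.3]))
```

carry_out([
  {"translation": [0, 0.0004, 0.0007], "turn": [0, 0, 0], "gripper": -1},
  {"translation": [0, 0.0008, 0.0014], "turn": [0, 0, 0], "gripper": -1},
  {"translation": [0, 0.0012, 0.002], "turn": [0, 0, 0], "gripper": -1},
  {"translation": [0, 0.0012, 0.002], "turn": [0, 0, 0], "gripper": -1},
])

```text
time_s: 16.3
position: [607.6, 250.6, 117.9]
eef_rot: [0.559, 0.829, 0.0, 0.0]
ft_force: [2.0, 2.5, 4.5]
gripper_width: 0.102
gripper_force: 31.0
```

```bash
python3 -c "
from h import *
look2('v')"
```

```text
v red 35 246.3 177.1 P [551.  71.  90.] theta 0.419 rad 245.7 F [2.3 1.7 5.2] Fx 2.8 M [ 0.35 -0.4   0.  ] t 16.35 w 0.09679975479789836
 top (67, np.float64(244.6), np.float64(176.9), array([ 7.5,  4.6, 12.3])) scene (40, np.float64(246.7), np.float64(200.0), array([20.4,  3.5,  2.2]))
```

Sitting on the pawl at 0.419, with the notch pushing back about 4 N. Now let go and withdraw upward.

carry_out([
  {"translation": [0, 0, 0], "turn": [0, 0, 0], "gripper": -0.7},
  {"translation": [0, 0, 0], "turn": [0, 0, 0], "gripper": -0.45},
  {"translation": [0, 0, 0], "turn": [0, 0, 0], "gripper": -0.4},
  {"translation": [0, 0, 0], "turn": [0, 0, 0], "gripper": -0.4},
  {"translation": [0, 0, 0], "turn": [0, 0, 0], "gripper": -0.4},
])

```text
time_s: 16.9
position: [607.0, 250.3, 116.2]
eef_rot: [0.559, 0.829, -0.001, -0.0]
ft_force: [0.1, 0.2, -0.3]
gripper_width: 0.297
gripper_force: 0.0
```

carry_out([
  {"translation": [0, 0, -0.006], "turn": [0, 0, 0], "gripper": -0.4},
  {"translation": [0, 0, -0.016], "turn": [0, 0, 0], "gripper": -0.4},
  {"translation": [0, 0, -0.03], "turn": [0, 0, 0], "gripper": -0.4},
  {"translation": [0, 0, -0.05], "turn": [0, 0, 0], "gripper": -0.4},
  {"translation": [0, 0, -0.08], "turn": [0, 0, 0], "gripper": -0.4},
])

```text
time_s: 17.4
position: [606.8, 250.3, 197.2]
eef_rot: [0.559, 0.829, -0.001, -0.001]
ft_force: [-0.9, 0.4, -0.3]
gripper_width: 0.301
gripper_force: 0.0
```

carry_out([
  {"translation": [0, 0, -0.02], "turn": [0, 0, 0], "gripper": -0.4},
  {"translation": [0, 0, -0.03], "turn": [0, 0, 0], "gripper": -0.4},
  {"translation": [0, 0, -0.03], "turn": [0, 0, 0], "gripper": -0.4},
])

```text
time_s: 17.7
position: [608.4, 250.8, 230.3]
eef_rot: [0.559, 0.829, 0.002, 0.002]
ft_force: [-0.1, -0.4, 0.6]
gripper_width: 0.301
gripper_force: 0.0
```

```bash
python3 - <<'E'
from h import *
a,b=look2('w'); s=snapshot("scene"); P,m=cloud(s)
c=np.array([472.9,185.7]); yaw=.386; e=np.array([np.cos(yaw),np.sin(yaw)]); f=np.array([-e[1],e[0]])
X=(P[...,:2]-c)@e; Y=(P[...,:2]-c)@f
A=P[m&(abs(Y)<70)&(X>-55)&(X<60)&(P[...,2]>30)&(P[...,2]<150)]
for _ in range(6):
    o=A.mean(0); n=np.linalg.svd(A-o,full_matrices=False)[2][2]; n*=np.sign(n[2]); A=A[abs((A-o)@n)<5]
print("tilt",np.arccos(n[2]),len(A))
cv2.imwrite('pics/w.png',s["pixels"])
E
```

```text
w red 11 241.6 175.6 P [553.  83.  92.] theta 0.752 rad 307.5 F [-0.8  0.6 -0.1] Fx -0.5 M [-0.06  0.   -0.02] t 17.75 w 0.3018311500679172
 top (68, np.float64(244.4), np.float64(176.8), array([ 7.4,  4.5, 12. ])) scene (36, np.float64(245.6), np.float64(200.2), array([18.5,  1.4,  1.7]))
tilt 0.41411284399087156 3003
```

View pics/w.png

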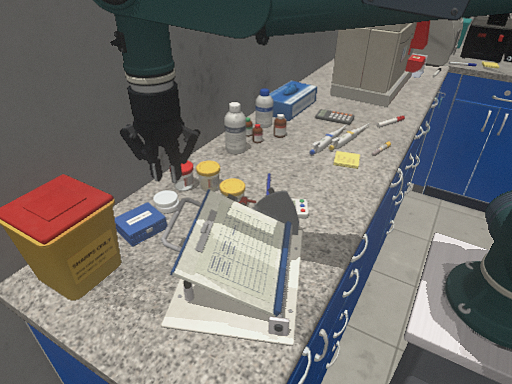

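The gripper is clear at about (158, 140), the board sits at 0.414 rad by the plane fit, which is the second notch, and the cup, pen and timer are in place. I'll hand it in.

```bash
python3 -c "
from h import *
print(order.finish_job())"
```

```text
the job is handed in; nothing more can be done
None
```

Job handed in (no verdict shown): the board was raised to its stop to trip the pawl, lowered onto its rests, then set on the pawl in the second notch (measured 0.414 rad) and released, with the cup, pen and timer not touched.

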